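Prop the school desk's lid open on its stay

TASK

Lift the old school desk's lid all the way up, flip up the wooden stay inside, and let the lid gently down, without dropping it or pressing it hard, until it rests on the stay with the stay's ball tip caught behind the keeper. Leave the lid propped there and leave the pots, spray bottle, bowl, tin and the things in the desk where they stand.

Things in the scene. Friction and masses are not known exactly. Their poses are not given: they have to be found in the camera images.
- desk: Old wooden school desk, 440 mm wide, 500 deep, fixed. Origin on the lid's hinge line, mid width, at rim height; x to the back, y along the hinge, z up; user's side -x. Compartment open from x = -329 to 0 and y = -204 to 204 mm, walls 16 mm thick, floor at z = -130. Behind the hinge a fixed ledge (x 2 to 137 mm, top z = 12) carries things.
- lid: Plywood lid 360 x 440 x 12 mm, about 0.8 kg, hinged along its rear edge. Origin on the hinge line, mid width; shut, its axes are the desk's, its underside is z = 0 and it reaches to x = -362 mm, 17 mm past the desk's front. Its stiff hinge holds it by itself only above about 67 degrees; lower, it falls if let go.
- keeper_rail (a point): Middle of the rails under the lid, at (-153, -164, 0) mm in the lid's frame, in line with the stay. On them sits the keeper, a dark block 18 mm deep and 44 wide with its step facing the hinge, clamped at a setting that differs each time, step 141 to 166 mm from the hinge: the propped lid comes to rest somewhere from 45 to 52 degrees, to be found by feel.
- lid_angle (a joint): Lid angle in rad: 0 shut, growing as the front edge rises; stop at 1.22 (70 degrees).
- lid_handle (a point): Middle of the lid's steel pull: a round bar 10 mm thick and 110 mm long, parallel to the hinge, its axis 35 mm off the lid's upper face, so that 30 mm are free under it: with the lid up, fingers opened wide there push the lid shut. In the lid's frame at (-325, 0, 47) mm.
- stay: Dark wooden stay in the compartment: bar 14 mm thick (along y), 18 wide, 50 g, ending in a slippery white ball (22 mm). Origin at its pivot, at (-140, -164, -35) mm in the desk's frame; folded, it points level along the desk's -x. On its -y side the desk's wall is 33 mm off (a block fills that gap within 26 mm of the pivot). Its stiff pivot (0.05 N m) keeps any angle it is left at.
- stay_angle (a joint): Rad: 0 folded to the front, 1.57 upright, stop at 2.13, leaning 32 degrees back to the hinge. Left near the stop, its ball is on the hinge side of the keeper: the lid coming down meets it at 58 degrees, then the ball slides along the lid, the stay swinging forward to 1.74-1.94, until the keeper's step catches it and the lid stops. Left at less than about 1.95 the ball can miss the keeper.
- stay_tip (a point): Centre of the stay's white ball, 140 mm from the pivot.
- pots: Stacked pair of clay pots on the ledge, 106 mm wide, 129 mm high; origin under its centre. Bystander.
- spray: White spray bottle with blue head on the ledge, 72 mm wide, 206 mm high; origin under its centre. Bystander.
- bowl: Small blue ceramic bowl on the ledge, 92 mm wide, 42 mm high; origin under its centre. Bystander.
- tin: Tin with a yellow label on the ledge, 58 mm wide, 85 mm high; origin under its centre. Bystander.
- trowel: Blue plastic trowel, 270 mm long, lying in the compartment; origin near its middle, blade to its +x. Bystander.
- jar: Glass jar with green cap in the compartment, 64 mm wide, 85 mm high; origin under its centre. Bystander.
- seedpot: Small clay pot in the compartment, 72 mm wide, 65 mm high; origin under its centre. Bystander.

How it is judged:
By the outcome, as a careful person would: the job done as asked, in the order asked, and still so for the second after the job is handed in, with the robot touching nothing.
It also fails if it takes over 72 s, if anything falls off the work surface, if the arm or the gripper's body presses on something with over 40 N, if the wrist force passes 120 N, or if a joint passes its speed limit or range.

ROBOT

A 7-joint arm with a two-finger parallel gripper is mounted at the origin on the work surface. World frame = base frame: x ahead of the robot, y to its left, z up, the work surface at z = 0. Lengths are in m, angles in rad, forces in N, time in s.
With the tool pointing down it reaches from about 0.4 to 0.85 m from the base axis. Payload 4.4 kg.
Tool frame: the origin (TCP) lies on the centre line of the jaws, within the pads' length; the fingertips stand 11 mm ahead of it and the grasp point (between the pads) lies 8 mm behind it; z points along the fingers, y is the line along which they close (so a half turn about z gives the same grasp; the last joint's range is limited). The gripper opens to 94 mm and grips with 3 to 60 N. Pads are 16 mm wide; open, the fingers measure 119 mm over their backs; the gripper's body (75 mm by 177 mm) begins 78 mm behind the grasp point.
Start: joints at [1.256, 0.628, 0.038, 1.517, -0.027, 0.996, -0.02], TCP at [0.16, -0.63, 0.184] pointing down, gripper open.
Joint ranges: [-3.06, 3.06], [-0.37, 2.12], [-1.25, 1.32], [0.18, 2.47], [-1.1, 4.24], [0.23, 1.98], [-2.94, 2.94]. Speed limits (rad/s): [2.57, 2.57, 3.14, 3.14, 3.14, 3.14, 3.14].

INTERFACE

Orientations are given as a unit quaternion [x, y, z, w].
In Python, from rig import manip gives the robot as it stands.
- The arm moves only by the shell command python3 -m crank 'ROWS'. ROWS is JSON, a list of rows, each a list of 3 entries, a list of its own where there are three numbers: the closure in counts, from 0 (fully open) to 255 (shut), then the shift along the tool's x, y, z in m, then the turn, a rotation vector about the tool's x, y, z in degrees. In form: [[jaw, [x, y, z], [wx, wy, wz]], ...]. A call has 1 to 12 rows; each row shifts and turns the commanded pose from where the row before left it, along the tool's axes as they then stand; what a row does not reach is not made up. A row lasts 1/8 s, in which the tool goes at most 62.5 mm and 10.7 degrees, less where a joint would pass 70% of its speed; a pose out of reach is approached as far as the arm can. A call with a gripper value outside its range is refused whole. The fingers move at their own pace and stop on an object; the grip force is fixed at half the most. Time passes only in rows, so rows that do not move let the fingers close. It gives the time, the measured TCP pose, the force, the opening and the grip force at its end, in the units of the state.
- manip.get_state(): the state, without advancing time (a new reading comes with each control period).
- manip.read_camera(name): name is "side" or "top"; returns (picture, depth): 480x640x3 uint8, red, green, blue; 480x640 float32, m along the optical axis (not along the pixel's ray), 0 where there is no reading.
- manip.camera_model(name): a dict with "camera_matrix" (3x3 intrinsics, pixels), "distortion" ([k1, k2, p1, p2, k3] as OpenCV has them; the pictures are not rectified), "rvec" (rotation vector, rad) and "tvec" (3), from world to camera coordinates, as OpenCV has them. Camera axes: x right, y down, z forward; pixel columns grow to the right and rows downward; lengths in m; the calibration is good to about 2 mm. A picture is of the moment at which its call begins. camera_model takes no time and is no camera call.
- manip.sign_off(): hands the job in; it is judged then, once.
The state is a dict: "time": time; "qpos": joint angles; "qd": joint speeds; "joint_torque": joint torques, N m; "tool_pos": TCP position; "tool_rot": TCP orientation; "wrist_force": force on the tool from outside, world axes, zero at the start; "wrist_torque": the same for the moment, N m; "finger_gap": finger opening in m; "grip_force": force on a finger pad.
Only numpy, scipy, OpenCV 4.12 (cv2) and the standard library are available. Lean on these libraries where they do the work, as an engineer would, in place of code of your own. Each camera call takes 0.05 s, during which the arm holds its last target. There are 200 camera calls.

## Working session

There is one attempt and no reset: what is moved stays moved. The work goes in short steps, Python scripts to look and compute and a shell command to move; the robot and the scene stay as the last step left them, time stands still between calls to the robot, and variables do not carry over. Pictures are saved under pics/ and viewed, at most 13 in all, crops included, and the job is handed in when it is done.

```bash
mkdir -p pics; ls; cat > h.py <<'E'
import numpy as np, cv2
from rig import manip
from scipy.spatial.transform import Rotation as R
def cam(n):
    m=manip.camera_model(n); K=np.array(m["camera_matrix"],float);D=np.array(m["distortion"],float)
    r=np.array(m["rvec"],float).reshape(3); t=np.array(m["tvec"],float).reshape(3)
    return K,D,R.from_rotvec(r).as_matrix(),t
def shot(n,f):
    p,d=manip.read_camera(n); cv2.imwrite(f"pics/{f}.png",p[:,:,::-1]); np.save(f"pics/{f}.npy",d); return p,d
def world(n,d,pts,w=2):
    K,D,Rm,t=cam(n); out=[]
    for u,v in pts:
        q=d[v-w:v+w+1,u-w:u+w+1]; z=np.median(q[q>0]) if (q>0).any() else np.nan
        x=cv2.undistortPoints(np.array([[[u,v]]],float),K,D).reshape(2)
        out.append(Rm.T@(np.array([x[0]*z,x[1]*z,z])-t))
    return np.array(out)
def proj(n,P):
    K,D,Rm,t=cam(n); return cv2.projectPoints(np.array(P,float).reshape(-1,1,3),cv2.Rodrigues(Rm)[0],t,K,D)[0].reshape(-1,2)
E
python3 - <<'E'
from h import *
shot("side","s0");shot("top","t0")
for n in("side","top"):
    K,D,Rm,t=cam(n);print(n,-Rm.T@t,Rm[2],K[0,0])
s=manip.get_state();print(s)
E
```

```text
pics
side [0.77112364 0.14653313 0.67330051] [-0.22356162 -0.20846162 -0.95213652] 461.6265992355053
top [0.53230951 0.0141125  0.79954807] [ 0.07389526 -0.02765693 -0.99688243] 433.99279276008656
{'time': 0.1, 'qpos': array([ 1.25620762,  0.6292308 ,  0.0384577 ,  1.51823717, -0.02699166,
        0.99632621, -0.01999289]), 'qd': array([ 0.00050923, -0.00126968, -0.00164743, -0.00385082, -0.00162582,
       -0.00061909, -0.00054801]), 'joint_torque': array([ 2.49108722e-03, -5.50798130e+01,  1.14702959e+00, -1.87116104e+01,
       -5.22617879e-02,  1.92771130e-02,  3.13398766e-05]), 'tool_pos': array([ 0.15991381, -0.62937213,  0.18297102]), 'tool_rot': array([ 9.92272527e-01,  1.24074673e-01, -1.19197796e-04, -8.33131676e-04]), 'wrist_force': array([-0.37419113, -0.35823658,  0.47759259]), 'wrist_torque': array([ 0.02053778,  0.01603277, -0.028596  ]), 'grip_force': 0.0, 'finger_gap': 0.09412279340070619}
```

View pics/s0.png

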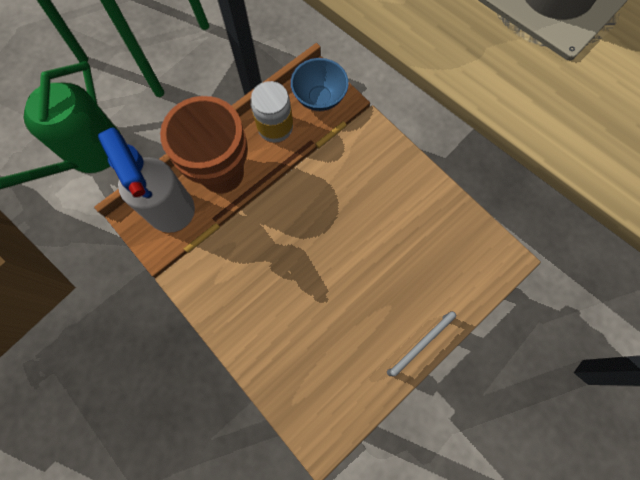

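View pics/t0.png

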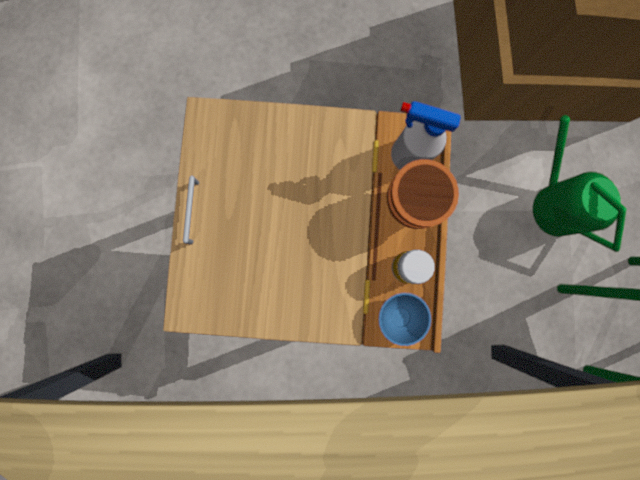

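The pictures show the shut lid, with the handle ends at (392,372)/(453,316) in the side view and (192,180)/(187,242) in the top view. The bystanders stand on the ledge.

```bash
python3 - <<'E'
from h import *
np.set_printoptions(precision=4,suppress=True)
ds=np.load("pics/s0.npy");dt=np.load("pics/t0.npy")
# plane from lid points
L=world("top",dt,[(200,110),(360,120),(350,330),(180,320),(250,220)],3);print("top lid\n",L)
Ls=world("side",ds,[(520,262),(360,120),(180,270),(320,455),(300,350)],3);print("side lid\n",Ls)
print("hand top",world("top",dt,[(192,181),(189,210),(187,240)],0))
print("hand side",world("side",ds,[(395,369),(422,344),(450,318)],0))
# corners by ray-plane z of lid
def ray(n,u,v,z):
    K,D,Rm,t=cam(n);x=cv2.undistortPoints(np.array([[[u,v]]],float),K,D).reshape(2)
    d=Rm.T@np.array([x[0],x[1],1]);o=-Rm.T@t;return o+d*(z-o[2])/d[2]
z=np.median(L[:,2]);zs=np.median(Ls[:,2])
print("corners top fl,bl,br,fr");
for p in [(188,97),(378,111),(364,345),(165,330)]:print(ray("top",*p,z))
print("side")
for p in [(539,262),(320,479)]:print(ray("side",*p,zs))
E
```

```text
top lid
 [[ 0.8403  0.2013  0.0108]
 [ 0.8169 -0.0996  0.0109]
 [ 0.4276 -0.0709  0.0121]
 [ 0.4506  0.2357  0.0115]
 [ 0.63    0.1074  0.0115]]
side lid
 [[ 0.4541  0.2454  0.0115]
 [ 0.4355 -0.0844  0.0113]
 [ 0.8021 -0.1118  0.0112]
 [ 0.8422  0.2059  0.0111]
 [ 0.7648  0.0956  0.0112]]
hand top [[0.6956 0.2042 0.0513]
 [0.6442 0.2087 0.0525]
 [0.5922 0.2125 0.05  ]]
hand side [[0.6987 0.2049 0.0499]
 [0.651  0.2104 0.0521]
 [0.5992 0.2164 0.0512]]
corners top fl,bl,br,fr
[0.8664 0.2245 0.0115]
[ 0.8344 -0.1343  0.0115]
[ 0.3999 -0.0958  0.0115]
[0.4329 0.2632 0.0115]
side
[0.4351 0.2657 0.0112]
[0.8624 0.2247 0.0112]
```

```bash
cat >> h.py <<'E'
np.set_printoptions(precision=4,suppress=True)
O=np.array([.617,-.117,-.0005]); ya=np.radians(-95)
DX=np.array([np.cos(ya),np.sin(ya),0]);DY=np.array([-DX[1],DX[0],0]);DZ=np.array([0,0,1.])
B=np.stack([DX,DY,DZ],1)
def todesk(p): return (np.array(p)-O)@B
def toworld(p): return O+B@np.array(p)
def where():
    s=manip.get_state();M=R.from_quat(s["tool_rot"]).as_matrix()
    print("t",s["time"],"desk tcp",todesk(s["tool_pos"]),"tool axes in desk (cols)\n",B.T@M,"\nF desk",s["wrist_force"]@B,"gap",s["finger_gap"],s["grip_force"],"q",s["qpos"])
    return s,M
def delta(pd): # tool-frame shift to desk-frame TCP target
    s=manip.get_state();M=R.from_quat(s["tool_rot"]).as_matrix();print("shift",M.T@(toworld(pd)-s["tool_pos"]))
E
python3 -m crank '[[120,[0,0,-0.03],[0,0,9.6]],[120,[0,0,-0.05],[0,0,9.65]],[120,[0,0,-0.05],[0,0,0]],[120,[0.0228,-0.0487,0],[0,0,0]],[120,[0.0228,-0.0487,0],[0,0,0]],[120,[0.0228,-0.0487,0],[0,0,0]],[120,[0.0228,-0.0487,0],[0,0,0]],[120,[0.0228,-0.0487,0],[0,0,0]],[120,[0.0228,-0.0487,0],[0,0,0]],[120,[0.0228,-0.0487,0],[0,0,0]],[120,[0.0228,-0.0487,0],[0,0,0]],[120,[0.0228,-0.0487,0],[0,0,0]]]'
python3 -m crank '[[120,[0.0228,-0.0487,0],[0,0,0]],[120,[0.0228,-0.0487,0],[0,0,0]],[120,[0.0228,-0.0487,0],[0,0,0]],[120,[0.0228,-0.0487,0],[0,0,0]],[120,[0.0228,-0.0487,0],[0,0,0]],[120,[0.0228,-0.0487,0],[0,0,0]],[120,[0.0228,-0.0487,0],[0,0,0]],[120,[0.0228,-0.0487,0],[0,0,0]],[120,[0,0,0],[0,0,0]],[120,[0,0,0],[0,0,0]]]'
python3 - <<'E'
from h import *
where(); print(todesk([.646,.2085,.0465])); delta([-.327,0,.042])
E
```

```text
time: 1.6
tool_pos: [0.4031, -0.2096, 0.3137]
tool_rot: [0.999, -0.044, -0.0, 0.0]
wrist_force: [0.5, 0.2, 0.3]
finger_gap: 0.0498
grip_force: 0.0
time: 2.85
tool_pos: [0.6179, 0.1601, 0.3131]
tool_rot: [0.999, -0.044, -0.001, 0.001]
wrist_force: [-0.9, -0.9, 0.5]
finger_gap: 0.0493
grip_force: 0.0
t 2.85 desk tcp [-0.2762 -0.0233  0.3136] tool axes in desk (cols)
 [[ 0.0002  1.      0.0015]
 [ 1.     -0.0002 -0.0013]
 [-0.0013  0.0015 -1.    ]] 
F desk [ 1.0241 -0.8386  0.5258] gap 0.049312144646145896 0.0 q [-0.1862  0.5161 -0.1918  1.3572  0.0992  1.2794 -2.0405]
[-0.3268  0.0005  0.047 ]
shift [ 0.0236 -0.0513  0.2715]
```

```bash
python3 -m crank '[[120,[0.0236,-0.0512,0],[0,0,0]],[120,[0,0,0.055],[0,0,0]],[120,[0,0,0.055],[0,0,0]],[120,[0,0,0.055],[0,0,0]],[120,[0,0,0.045],[0,0,0]],[120,[0,0,0.03],[0,0,0]],[120,[0,0,0.0155],[0,0,0]],[120,[0,0,0.015],[0,0,0]],[120,[0,0,0],[0,0,0]],[120,[0,0,0],[0,0,0]]]'
python3 - <<'E'
from h import *
where(); delta([-.3265,0,.042]);shot("top","t1")
p=cv2.imread("pics/t1.png");cv2.imwrite("pics/t1c.png",cv2.resize(p[140:300,100:300],None,fx=3,fy=3))
E
```

```text
time: 4.1
tool_pos: [0.6472, 0.2102, 0.0445]
tool_rot: [0.999, -0.044, 0.001, -0.0]
wrist_force: [0.3, 0.4, -0.1]
finger_gap: 0.0497
grip_force: 0.0
t 4.1 desk tcp [-0.3286  0.0015  0.045 ] tool axes in desk (cols)
 [[ 0.0001  1.     -0.0008]
 [ 1.     -0.      0.0018]
 [ 0.0018 -0.0008 -1.    ]] 
F desk [-0.4502  0.3012 -0.1363] gap 0.04967177817984101 0.0 q [-0.2642  0.831  -0.1622  1.5356  0.1694  0.7868 -2.1521]
shift [-0.0015  0.0021  0.003 ]
```

View pics/t1c.png

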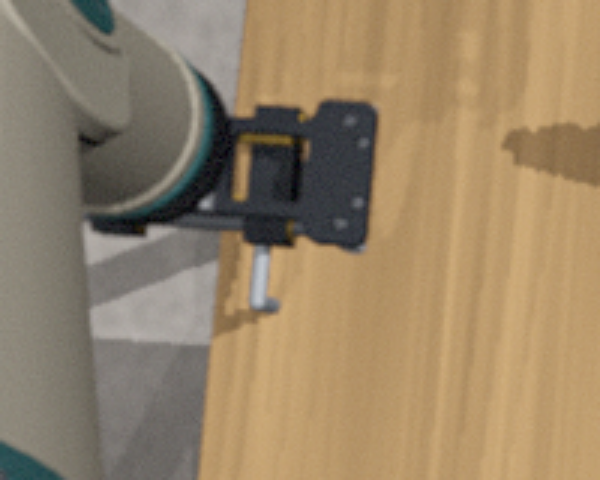

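The handle bar lies under the open gripper, between the fingers (crop, end at (262,305)). I'll close on it.

```bash
python3 -m crank '[[120,[0,0.002,0.002],[0,0,0]],[255,[0,0,0],[0,0,0]],[255,[0,0,0],[0,0,0]],[255,[0,0,0],[0,0,0]],[255,[0,0,0],[0,0,0]],[255,[0,0,0],[0,0,0]],[255,[0,0,0],[0,0,0]]]'
python3 - <<'E'
from h import *
where()
# arc table of handle: tool shift per lid step
a=np.radians(np.r_[0:70:5,70]);p=np.c_[-.325*np.cos(a)+.047*np.sin(a),.325*np.sin(a)+.047*np.cos(a)]
print(np.c_[np.degrees(a[1:]),np.diff(p,axis=0)*[1,-1]])
E
```

```text
time: 5.03
tool_pos: [0.6461, 0.208, 0.0413]
tool_rot: [0.999, -0.044, -0.0, 0.0]
wrist_force: [0.8, -0.5, 0.9]
finger_gap: 0.0004
grip_force: 0.0
t 5.025 desk tcp [-0.3263  0.0007  0.0418] tool axes in desk (cols)
 [[-0.0001  1.      0.    ]
 [ 1.      0.0001 -0.    ]
 [-0.      0.     -1.    ]] 
F desk [0.3973 0.8517 0.8994] gap 0.00043877752766038994 0.0 q [-0.2617  0.8339 -0.1618  1.54    0.1703  0.7815 -2.1504]
[[ 5.      0.0053 -0.0281]
 [10.      0.0078 -0.0276]
 [15.      0.0101 -0.0268]
 [20.      0.0124 -0.0258]
 [25.      0.0146 -0.0246]
 [30.      0.0167 -0.0233]
 [35.      0.0187 -0.0217]
 [40.      0.0205 -0.02  ]
 [45.      0.0222 -0.0181]
 [50.      0.0237 -0.0161]
 [55.      0.025  -0.014 ]
 [60.      0.0261 -0.0118]
 [65.      0.027  -0.0095]
 [70.      0.0278 -0.0071]]
```

The gap reads zero, so the bar isn't between the pads. I'll look.

```bash
python3 - <<'E'
from h import *
s,_=where()
p,d=shot("side","s2"); print(proj("side",[s["tool_pos"],toworld([-.325,-.055,.047]),toworld([-.325,.055,.047])]))
cv2.imwrite("pics/s2c.png",cv2.resize(p[250:450,300:540,::-1],None,fx=3,fy=3))
E
```

```text
t 5.025 desk tcp [-0.3263  0.0007  0.0418] tool axes in desk (cols)
 [[-0.0001  1.      0.    ]
 [ 1.      0.0001 -0.    ]
 [-0.      0.     -1.    ]] 
F desk [0.3973 0.8517 0.8994] gap 0.00043877752766038994 0.0 q [-0.2617  0.8339 -0.1618  1.54    0.1703  0.7815 -2.1504]
[[421.3018 340.5778]
 [450.2457 311.1756]
 [392.2065 368.2539]]
```

View pics/s2c.png

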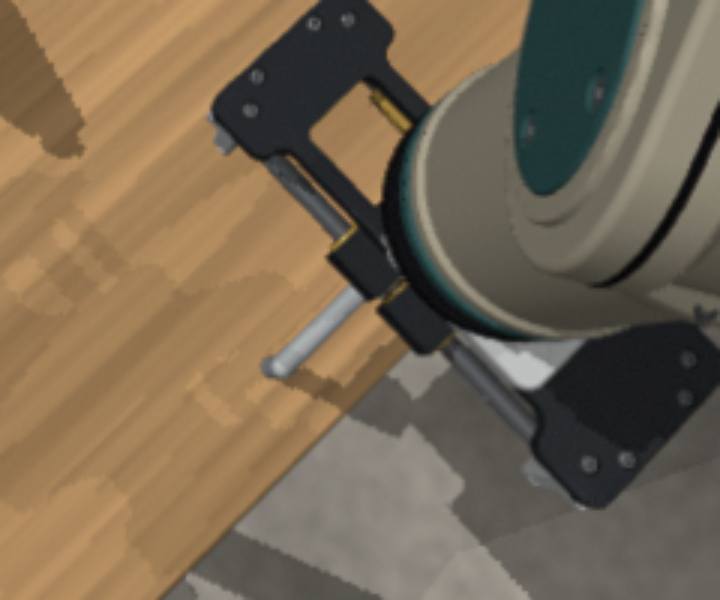

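```bash
python3 - <<'E'
from h import *
s,_=where()
d=np.load("pics/s2.npy")
for n,c in {"block rear":(360,262),"block front":(412,312),"gapmid":(388,290),"bar end":(285,360),"bar near":(340,308),"rearplate":(300,70),"frontplate":(640,420)}.items():
    print(n,todesk(world("side",d,[(round(300+c[0]/3),round(250+c[1]/3))],1)[0]))
E
python3 -m crank '[[255,[0,0,-0.004],[0,0,0]],[255,[0,0.0,-0.004],[0,0,0]],[255,[0,0,0],[0,0,0]]]'
```

```text
t 5.075 desk tcp [-0.3263  0.0007  0.0418] tool axes in desk (cols)
 [[-0.0001  1.      0.    ]
 [ 1.      0.0001  0.0001]
 [ 0.0001  0.     -1.    ]] 
F desk [0.0894 0.1633 0.5726] gap 0.0007287232496432773 0.0 q [-0.2617  0.8339 -0.1618  1.54    0.1703  0.7815 -2.1504]
block rear [-0.3116  0.0283  0.1839]
block front [-0.335   0.0277  0.1843]
gapmid [-0.3252  0.0277  0.1796]
bar end [-0.3286  0.0544  0.0514]
bar near [-0.3292  0.0223  0.0527]
rearplate [-0.2509  0.0012  0.2039]
frontplate [-0.4041  0.0019  0.2035]
time: 5.45
tool_pos: [0.6466, 0.2081, 0.0499]
tool_rot: [0.999, -0.044, 0.001, -0.0]
wrist_force: [-0.4, -0.5, 0.4]
finger_gap: 0.0006
grip_force: 0.0
```

```bash
python3 - <<'E'
from h import *
p,d=shot("side","s3")
print(todesk(world("side",d,[(520,262),(395,370),(413,353),(330,460)],1)))
p,d=shot("top","t3"); a,b=np.load("pics/t1.npy"),d
K=world("top",d,[(189,235),(188,241),(180,300)],0);print(todesk(K[0]),todesk(K[1]),todesk(K[2]))
cv2.imwrite("pics/both.png",np.hstack([cv2.resize(p[150:270,130:250,::-1],(400,400)),cv2.resize(cv2.imread("pics/s3.png")[290:390,370:470],(400,400))]))
E
```

```text
[[-0.2968  0.0352  0.4794]
 [-0.3285  0.0545  0.0521]
 [-0.3292  0.0222  0.0524]
 [-0.3542  0.1904  0.0124]]
[-0.3336 -0.0419  0.0125] [-0.3248 -0.0549  0.0482] [-0.3398 -0.1606  0.0122]
```

View pics/both.png

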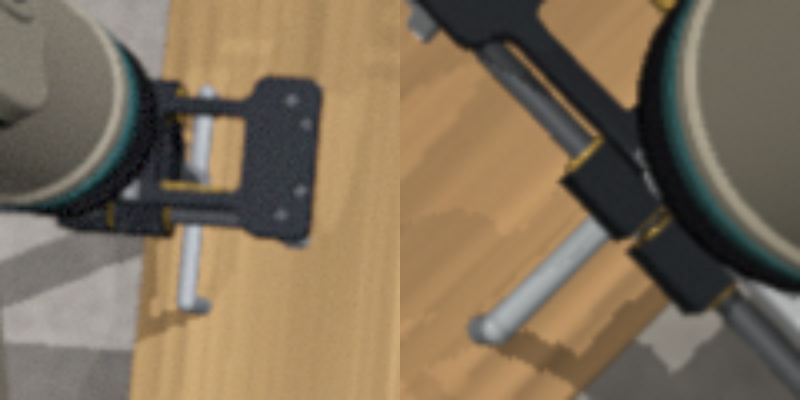

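```bash
python3 - <<'E'
from h import *
for n,f,(u0,u1,v0,v1) in (("top","t3",(165,215,165,225)),("side","s3",(395,470,290,350))):
    d=np.load(f"pics/{f}.npy");p=cv2.imread(f"pics/{f}.png")
    pts=[(u,v) for v in range(v0,v1) for u in range(u0,u1)]
    W=np.array([todesk(x) for x in world(n,d,pts,0)])
    dark=np.array([p[v,u].max()<75 for u,v in pts])
    m=dark&(W[:,2]>.025)&(W[:,2]<.17)&(abs(W[:,1])<.03)
    o=W[m];o=o[np.argsort(o[:,2])];print(n,len(o),"\n",o[:14],"\n",o[14::25])
E
```

```text
top 12 
 [[-0.3145  0.003   0.108 ]
 [-0.3137  0.0016  0.1168]
 [-0.3138  0.0032  0.1171]
 [-0.3138  0.0008  0.1219]
 [-0.3136  0.0022  0.1232]
 [-0.3141 -0.      0.1267]
 [-0.3031 -0.0027  0.1666]
 [-0.3032 -0.0012  0.1666]
 [-0.3028 -0.0043  0.1672]
 [-0.3038 -0.0046  0.1686]
 [-0.3038 -0.0032  0.1692]
 [-0.3034 -0.0062  0.1698]] 
 []
side 0 
 [] 
 []
```

```bash
python3 - <<'E'
from h import *
d=np.load("pics/t3.npy");p=cv2.imread("pics/t3.png")
for v in range(186,212,2):
    print(v,[f"{todesk(x)[2]*1000:.0f}" for x in world("top",d,[(u,v) for u in range(174,206,2)],0)])
print(proj("top",[toworld([-.3265,0,z]) for z in (.03,.05,.08,.11)]))
cv2.imwrite("pics/t3z.png",cv2.resize(p[170:220,165:215],(800,800)[:2],interpolation=cv2.INTER_CUBIC)[:600])
E
```

```text
186 ['269', '266', '207', '196', '187', '184', '11', '49', '55', '51', '10', '10', '11', '12', '13', '212']
188 ['269', '262', '205', '193', '186', '176', '12', '50', '50', '51', '11', '12', '13', '10', '12', '213']
190 ['266', '262', '205', '193', '186', '176', '12', '50', '52', '51', '12', '11', '10', 'nan', '12', '211']
192 ['267', '211', '204', '193', '184', '175', '12', '50', '51', '48', '10', '10', '12', '10', '8', '213']
194 ['268', '211', '202', '192', '184', '173', '12', '53', '53', '47', '10', '10', '14', '12', '11', '211']
196 ['259', '210', '200', '192', '182', '174', '9', '53', '52', '48', '12', '12', '10', '11', '10', '211']
198 ['212', '209', '193', '191', '183', '173', '124', '52', '53', '48', '10', '13', '12', '12', '211', '212']
200 ['213', '208', '191', '191', '183', '172', '124', '111', '101', '49', '11', '12', '14', '12', '212', '211']
202 ['211', '207', '192', '190', '179', '169', '123', '112', '100', '86', '11', '10', '11', '13', '211', '214']
204 ['210', '209', '199', '191', '180', '168', '121', '112', '98', '88', '11', '14', '14', '12', '211', '212']
206 ['214', '211', '211', '211', '211', '209', '209', '212', '200', '200', '202', '200', '197', '10', '211', '213']
208 ['212', '210', '212', '211', '211', '212', '213', '212', '211', '210', '211', '212', '212', '211', '211', '213']
210 ['212', '210', '212', '211', '210', '211', '212', '209', '211', '211', '213', '211', '210', '211', '213', '212']
[[192.5328 211.1515]
 [189.6773 209.5329]
 [185.1062 206.9408]
 [180.1514 204.1297]]
```

View pics/t3z.png

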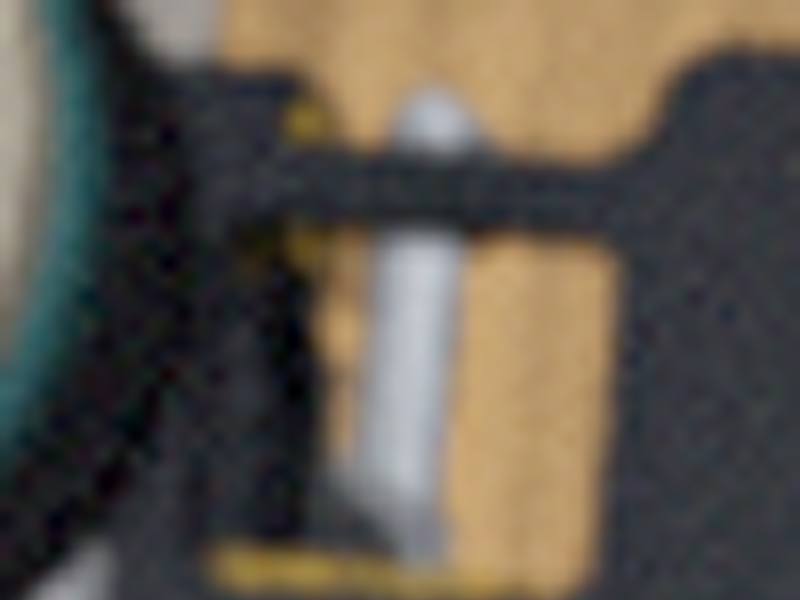

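```bash
for i in 1; do python3 -m crank '[[255,[0,0,-0.03],[0,0,0]],[255,[0,0,0],[0,0,0]],[255,[0,0,0],[0,0,0]]]'; done
python3 - <<'E'
from h import *
s,_=where()
for n in("top","side"):
    p,d=shot(n,n+"4"); print(proj(n,[toworld([-.3265,0,z]) for z in (.03,.08)]))
a=cv2.imread("pics/top4.png")[150:270,130:250];b=cv2.imread("pics/side4.png")[280:400,360:480]
cv2.imwrite("pics/b4.png",np.hstack([cv2.resize(a,(400,400)),cv2.resize(b,(400,400))]))
E
```

```text
time: 5.92
tool_pos: [0.6457, 0.2078, 0.0787]
tool_rot: [0.999, -0.044, -0.0, 0.0]
wrist_force: [0.2, -0.4, -0.0]
finger_gap: 0.0002
grip_force: 0.0
t 5.925 desk tcp [-0.326   0.0003  0.0792] tool axes in desk (cols)
 [[-0.0001  1.      0.0004]
 [ 1.      0.0001 -0.0007]
 [-0.0007  0.0004 -1.    ]] 
F desk [ 0.3966  0.27   -0.0479] gap 0.00020912222959493368 0.0 q [-0.2573  0.7876 -0.1698  1.5191  0.1603  0.8494 -2.1421]
[[192.5328 211.1515]
 [185.1062 206.9408]]
[[420.0149 341.0576]
 [427.917  337.8907]]
```

View pics/b4.png

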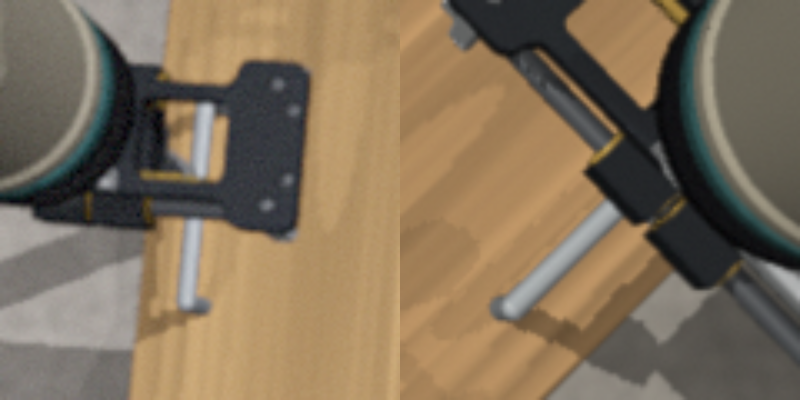

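```bash
python3 - <<'E'
from h import *
d=np.load("pics/top4.npy")
for v in range(194,206):
    print(v,[f"{todesk(x)[2]*1000:.0f}" for x in world("top",d,[(u,v) for u in range(174,200)],0)])
print([todesk(x) for x in world("top",d,[(184,203),(186,203),(187,203),(188,203)],0)])
E
python3 -m crank '[[255,[0,0,0.012],[0,0,0]],[255,[0,0,0.006],[0,0,0]],[255,[0,0,0],[0,0,0]]]'
```

```text
194 ['220', '219', '213', '208', '204', '198', '194', '12', '12', '10', '13', '11', '11', '50', '52', '53', '50', '52', '48', '12', '11', '9', '10', '242', '241', '242']
195 ['221', '213', '212', '207', '202', '198', '160', '153', '149', '10', '10', '11', '13', '50', '53', '52', '52', '49', '49', '10', '13', '11', '12', '239', '241', '240']
196 ['219', '217', '213', '207', '201', '199', '159', '154', '147', '143', '14', '9', '15', '50', '53', '54', '50', '50', '49', '12', '13', '10', '13', '241', '240', '239']
197 ['219', '214', '211', '206', '202', '198', '158', '154', '146', '142', '138', '130', '13', '52', '52', '52', '52', '51', '47', '13', '12', '12', '10', '241', '240', '241']
198 ['219', '213', '209', '207', '202', '195', '158', '151', '146', '141', '135', '133', '127', '54', '52', '52', '50', '49', '47', '13', '10', '10', '13', '241', '241', '240']
199 ['219', '215', 'nan', '205', '202', '194', '156', '154', '146', '142', '136', '131', '122', '119', '113', '53', '51', '51', '48', '12', '15', '10', '12', '241', '241', '241']
200 ['218', '214', '208', '205', '202', '195', '154'
[... 640 characters left out ...]
0', '240', '241', '240', '241']
204 ['240', '242', '242', '242', '240', '240', '242', '240', '240', '242', '240', '241', '240', '240', '240', '240', '242', '241', '242', '239', '241', '241', '241', '240', '242', '240']
205 ['241', '240', '240', '239', '240', '241', '240', '240', '242', '239', '241', '242', '240', '240', '239', '240', '240', '240', '242', '240', '243', '240', '242', '241', '242', '241']
[array([-0.2835, -0.0161,  0.2392]), array([-0.2834, -0.0146,  0.2301]), array([-0.2822, -0.0145,  0.2298]), array([-0.2808, -0.0144,  0.23  ])]
time: 6.4
tool_pos: [0.6453, 0.2077, 0.0599]
tool_rot: [0.999, -0.044, -0.001, 0.0]
wrist_force: [-0.1, 1.0, -0.3]
finger_gap: 0.0003
grip_force: 0.0
```

```bash
python3 -m crank '[[255,[0,0,0.005],[0,0,0]],[255,[0,0,0],[0,0,0]],[255,[0,0,0.004],[0,0,0]],[255,[0,0,0],[0,0,0]]]';python3 -m crank '[[255,[0,0,0.004],[0,0,0]],[255,[0,0,0],[0,0,0]],[255,[0,0,0.004],[0,0,0]],[255,[0,0,0],[0,0,0]]]'
```

```text
time: 6.9
tool_pos: [0.6459, 0.2079, 0.052]
tool_rot: [0.999, -0.044, -0.0, 0.0]
wrist_force: [-0.9, 0.3, 0.3]
finger_gap: 0.0004
grip_force: 0.0
time: 7.4
tool_pos: [0.6458, 0.2078, 0.0439]
tool_rot: [0.999, -0.044, -0.0, 0.0]
wrist_force: [0.9, -0.0, -0.3]
finger_gap: 0.0005
grip_force: 0.0
```

```bash
python3 -m crank '[[255,[0,0,0.004],[0,0,0]],[255,[0,0,0],[0,0,0]],[255,[0,0,0.004],[0,0,0]],[255,[0,0,0],[0,0,0]]]';python3 -m crank '[[255,[0,0,0.004],[0,0,0]],[255,[0,0,0],[0,0,0]]]';python3 -m crank '[[255,[0,0,0.004],[0,0,0]],[255,[0,0,0],[0,0,0]]]'
```

```text
time: 7.9
tool_pos: [0.6458, 0.2079, 0.0359]
tool_rot: [0.999, -0.044, -0.0, 0.0]
wrist_force: [-0.1, -0.2, -0.3]
finger_gap: 0.0003
grip_force: 0.0
time: 8.15
tool_pos: [0.6458, 0.2078, 0.0319]
tool_rot: [0.999, -0.044, -0.0, 0.0]
wrist_force: [0.0, -0.8, -0.1]
finger_gap: 0.0006
grip_force: 0.0
time: 8.4
tool_pos: [0.6466, 0.2081, 0.0301]
tool_rot: [0.999, -0.044, 0.001, -0.0]
wrist_force: [-2.1, -1.7, 10.1]
finger_gap: 0.0002
grip_force: 5.2
```

Contact came at TCP z≈0.030, so the fingertips must sit about 21 mm behind the reported TCP. I'll open, go about 20 mm deeper and feel for contact.

```bash
python3 -m crank '[[120,[0,0,-0.004],[0,0,0]],[120,[0,0,0],[0,0,0]],[120,[0,0,0],[0,0,0]],[120,[0,0,0],[0,0,0]],[120,[0,0,0.008],[0,0,0]],[120,[0,0,0],[0,0,0]]]';python3 -m crank '[[120,[0,0,0.004],[0,0,0]],[120,[0,0,0],[0,0,0]]]';python3 -m crank '[[120,[0,0,0.004],[0,0,0]],[120,[0,0,0],[0,0,0]]]'
```

```text
time: 9.15
tool_pos: [0.6453, 0.2076, 0.0231]
tool_rot: [0.999, -0.044, -0.001, 0.0]
wrist_force: [-0.6, 0.2, -0.4]
finger_gap: 0.0495
grip_force: 0.0
time: 9.4
tool_pos: [0.6458, 0.2079, 0.0199]
tool_rot: [0.999, -0.044, -0.0, 0.0]
wrist_force: [-0.6, 0.8, -0.3]
finger_gap: 0.0499
grip_force: 0.0
time: 9.65
tool_pos: [0.6458, 0.2078, 0.0159]
tool_rot: [0.999, -0.044, -0.0, 0.0]
wrist_force: [0.1, 0.2, 0.2]
finger_gap: 0.0497
grip_force: 0.0
```

```bash
python3 -m crank '[[120,[0,0,0.006],[0,0,0]],[120,[0,0,0],[0,0,0]],[255,[0,0,0],[0,0,0]],[255,[0,0,0],[0,0,0]],[255,[0,0,0],[0,0,0]],[255,[0,0,0],[0,0,0]]]'
```

```text
time: 10.4
tool_pos: [0.6464, 0.2101, 0.0105]
tool_rot: [0.999, -0.044, 0.0, -0.002]
wrist_force: [1.9, 7.4, -4.1]
finger_gap: 0.0135
grip_force: 3.3
```

```bash
python3 -m crank '[[255,[0,-0.0015,0],[0,0,0]],[255,[0,0,0],[0,0,0]],[255,[0,0,0],[0,0,0]]]'; python3 - <<'E'
from h import *
where()
E
```

```text
time: 10.78
tool_pos: [0.6465, 0.2118, 0.0105]
tool_rot: [0.999, -0.043, 0.001, -0.001]
wrist_force: [0.7, 5.5, -2.3]
finger_gap: 0.0094
grip_force: 30.0
t 10.775 desk tcp [-0.3302  0.0008  0.011 ] tool axes in desk (cols)
 [[-0.001   1.     -0.003 ]
 [ 1.      0.001   0.0009]
 [ 0.0009 -0.003  -1.    ]] 
F desk [-5.5437  0.2274 -2.3411] gap 0.00937541684595159 30.002545416355133 q [-0.2686  0.8752 -0.1563  1.5502  0.1771  0.7279 -2.1589]
```

Gripped now (gap 9.4 mm, 30 N). I'll lift along the arc.

```bash
python3 -m crank '[[255,[0,0.0023,-0.014],[0,0,0]],[255,[0,0.003,-0.014],[0,0,0]],[255,[0,0.0078,-0.0276],[0,0,0]],[255,[0,0.0101,-0.0268],[0,0,0]],[255,[0,0.0124,-0.0258],[0,0,0]],[255,[0,0.0146,-0.0246],[0,0,0]],[255,[0,0,0],[0,0,0]]]'; python3 - <<'E'
from h import *
where()
E
```

```text
time: 11.65
tool_pos: [0.6419, 0.1616, 0.1454]
tool_rot: [0.999, -0.044, 0.001, -0.002]
wrist_force: [-0.6, 6.1, 0.4]
finger_gap: 0.0089
grip_force: 30.0
t 11.65 desk tcp [-0.2797  0.0005  0.1459] tool axes in desk (cols)
 [[ 0.0004  1.     -0.0043]
 [ 1.     -0.0004  0.0012]
 [ 0.0012 -0.0043 -1.    ]] 
F desk [-6.0572 -1.1697  0.4093] gap 0.008947990056524824 30.007974207401276 q [-0.1774  0.6884 -0.1899  1.5201  0.1443  0.944  -2.0679]
```

```bash
python3 -m crank '[[255,[0,0.0157,-0.0233],[0,0,0]],[255,[0,0.0177,-0.0217],[0,0,0]],[255,[0,0.0195,-0.02],[0,0,0]],[255,[0,0.0222,-0.0181],[0,0,0]],[255,[0,0.0237,-0.0161],[0,0,0]],[255,[0,0.025,-0.014],[0,0,0]],[255,[0,0.0261,-0.0118],[0,0,0]],[255,[0,0,0],[0,0,0]]]'; python3 - <<'E'
from h import *
where()
E
```

```text
time: 12.65
tool_pos: [0.6281, 0.0115, 0.2717]
tool_rot: [0.999, -0.044, 0.001, -0.002]
wrist_force: [-3.9, 6.2, 12.4]
finger_gap: 0.0088
grip_force: 30.0
t 12.65 desk tcp [-0.129  -0.0001  0.2722] tool axes in desk (cols)
 [[ 0.0015  1.     -0.004 ]
 [ 1.     -0.0015  0.001 ]
 [ 0.001  -0.004  -1.    ]] 
F desk [-5.8743 -4.4211 12.3989] gap 0.008765837621995816 30.008955001831055 q [ 0.0625  0.5238 -0.2036  1.4603  0.1061  1.1667 -1.8157]
```

```bash
python3 -m crank '[[255,[0,0.0145,-0.007],[0,0,0]],[255,[0,0.0145,-0.005],[0,0,0]],[255,[0,0.014,-0.0045],[0,0,0]],[255,[0,0.012,-0.0035],[0,0,0]],[255,[0,0,0],[0,0,0]]]'; python3 - <<'E'
from h import *
where()
E
```

```text
time: 13.28
tool_pos: [0.6228, -0.0452, 0.2893]
tool_rot: [0.999, -0.044, -0.001, -0.0]
wrist_force: [-2.7, 2.5, 7.3]
finger_gap: 0.0091
grip_force: 30.0
t 13.275 desk tcp [-0.0721 -0.0004  0.2898] tool axes in desk (cols)
 [[ 0.0015  1.     -0.0002]
 [ 1.     -0.0015 -0.0013]
 [-0.0013 -0.0002 -1.    ]] 
F desk [-2.2207 -2.8671  7.3333] gap 0.009116311301085932 30.001778304576874 q [ 0.147   0.5068 -0.1972  1.44    0.1017  1.206  -1.722 ]
```

```bash
python3 -m crank '[[255,[0,0.003,0.0],[0,0,0]],[255,[0,0,0],[0,0,0]],[255,[0,0.002,0],[0,0,0]],[255,[0,0,0],[0,0,0]]]'; python3 - <<'E'
from h import *
where()
E
```

```text
time: 13.78
tool_pos: [0.6228, -0.0452, 0.2893]
tool_rot: [0.999, -0.042, -0.0, -0.003]
wrist_force: [-2.6, 8.5, 6.3]
finger_gap: 0.0091
grip_force: 30.0
t 13.775 desk tcp [-0.072  -0.0005  0.2898] tool axes in desk (cols)
 [[-0.0023  1.     -0.0056]
 [ 1.      0.0023 -0.0011]
 [-0.0011 -0.0056 -1.    ]] 
F desk [-8.2364 -3.3354  6.3497] gap 0.009079282988521908 30.00790625810623 q [ 0.1523  0.5068 -0.2002  1.4403  0.0974  1.2051 -1.7139]
```

```bash
python3 -m crank '[[255,[0,-0.004,-0.001],[0,0,0]],[255,[0,0,0],[0,0,0]],[190,[0,0,0],[0,0,0]],[190,[0,0,0],[0,0,0]],[190,[0,0,0],[0,0,0]],[190,[0,0,0],[0,0,0]]]'; python3 -m crank '[[190,[0,0,-0.015],[0,0,0]],[190,[0,0,-0.02],[0,0,0]],[190,[0,0,-0.03],[0,0,0]],[190,[0,0,-0.03],[0,0,0]],[190,[0,0,0],[0,0,0]]]'; python3 - <<'E'
from h import *
where()
shot("side","s5");shot("top","t5")
E
```

```text
time: 14.52
tool_pos: [0.624, -0.0462, 0.2889]
tool_rot: [0.999, -0.044, -0.0, 0.0]
wrist_force: [-0.8, -0.2, -0.0]
finger_gap: 0.0242
grip_force: 0.0
time: 15.15
tool_pos: [0.6255, -0.0456, 0.3876]
tool_rot: [0.999, -0.044, 0.003, -0.0]
wrist_force: [-0.1, 0.1, 0.1]
finger_gap: 0.0241
grip_force: 0.0
t 15.15 desk tcp [-0.0719  0.0023  0.3881] tool axes in desk (cols)
 [[-0.      1.     -0.0004]
 [ 1.      0.      0.0066]
 [ 0.0066 -0.0004 -1.    ]] 
F desk [-0.0957 -0.0977  0.123 ] gap 0.024120681694123656 0.0 q [ 0.1433  0.4599 -0.1987  1.2523  0.089   1.4311 -1.7051]
```

View pics/s5.png

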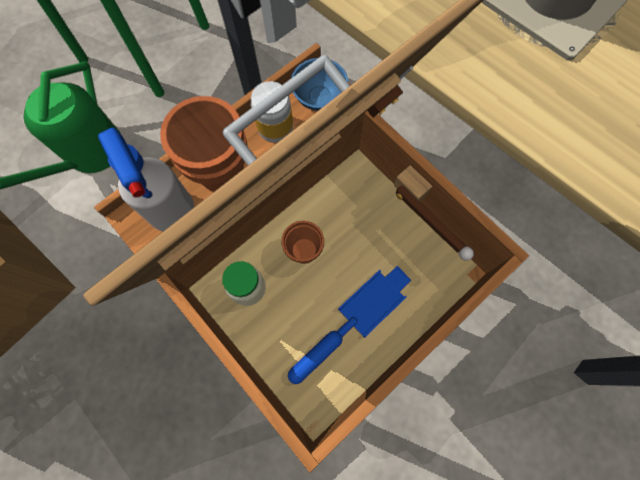

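The lid stands open at the stop. The stay is folded along the right wall with its ball at (467,254), and its pivot block is near (413,180).

```bash
sed -i 's/^O=.*/O=np.array([.6173,-.113,-.0005]); ya=np.radians(-95)/' h.py; python3 - <<'E'
from h import *
d=np.load("pics/s5.npy");dt=np.load("pics/t5.npy")
for c in [(467,254),(466,253),(430,224),(405,199),(520,258)]: print("side",todesk(world("side",d,[c],1)[0]))
for n,dd in (("side",d),("top",dt)):
  p=proj(n,[toworld([-.28,-.164,-.024])])[0];print(n,p)
p=cv2.imread("pics/t5.png");u,v=proj("top",[toworld([-.28,-.164,-.024])])[0].astype(int)
q=p[v-25:v+25,u-25:u+25].astype(int);m=(q.min(2)>150)&(q.max(2)-q.min(2)<35);ys,xs=np.nonzero(m);print(len(xs),xs.mean()+u-25,ys.mean()+v-25)
print(todesk(world("top",dt,[(round(xs.mean()+u-25),round(ys.mean()+v-25))],1)[0]))
delta([-.25,-.164,.25])
E
```

```text
side [-0.2832 -0.1593 -0.0213]
side [-0.2811 -0.1586 -0.0196]
side [-0.2099 -0.1558 -0.0298]
side [-0.1526 -0.1563 -0.0288]
side [-0.34   -0.2043  0.0004]
side [467.0217 250.9934]
top [214.3821 302.8828]
60 213.5 302.0
[-0.2798 -0.162  -0.0188]
shift [-0.1647 -0.1824  0.1347]
```

```bash
python3 -m crank '[[157,[-0.032,-0.0426,0],[0,0,0]],[157,[-0.032,-0.0426,0],[0,0,0]],[157,[-0.032,-0.0426,0],[0,0,0]],[157,[-0.032,-0.0426,0],[0,0,0]],[157,[-0.032,-0.0426,0],[0,0,0]]]'; python3 -m crank '[[157,[0,0,0],[0,0,-10]],[157,[0,0,0],[0,0,-10]],[157,[0,0,0],[0,0,-10]],[157,[0,0,0],[0,0,-10]],[157,[0,0,0],[0,0,-10]],[157,[0,0,0],[0,0,-10]],[157,[0,0,0],[0,0,-10]],[157,[0,0,0],[0,0,-10]],[157,[0,0,0],[0,0,-10]],[157,[0,0,0],[0,0,0]]]'; python3 - <<'E'
from h import *
where();delta([-.281,-.161,-.073])
E
```

```text
time: 15.88
tool_pos: [0.4814, 0.1814, 0.383]
tool_rot: [0.999, -0.044, -0.001, 0.0]
wrist_force: [0.0, 0.5, 0.3]
finger_gap: 0.0365
grip_force: 0.0
time: 17.12
tool_pos: [0.4825, 0.18, 0.3831]
tool_rot: [0.738, 0.675, -0.001, -0.0]
wrist_force: [1.2, 0.7, -0.7]
finger_gap: 0.036
grip_force: 0.0
t 17.125 desk tcp [-0.2801 -0.1598  0.3836] tool axes in desk (cols)
 [[-1.      0.0018  0.0008]
 [ 0.0018  1.     -0.002 ]
 [-0.0008 -0.002  -1.    ]] 
F desk [-0.7899  1.1381 -0.6528] gap 0.035954512099281334 0.0 q [ 0.0103  0.3013 -0.5836  1.5499  0.1681  1.3432 -0.6799]
shift [ 0.0012 -0.0003  0.4566]
```

```bash
python3 -m crank '[[157,[0.001,0,0.055],[0,0,0]],[157,[0,0,0.055],[0,0,0]],[157,[0,0,0.055],[0,0,0]],[157,[0,0,0.055],[0,0,0]],[157,[0,0,0.055],[0,0,0]],[157,[0,0,0.055],[0,0,0]],[157,[0,0,0.045],[0,0,0]],[157,[0,0,0.03],[0,0,0]],[157,[0,0,0.02],[0,0,0]],[157,[0,0,0.015],[0,0,0]],[157,[0,0,0.012],[0,0,0]],[157,[0,0,0],[0,0,0]]]'; python3 - <<'E'
from h import *
where();delta([-.281,-.161,-.073])
E
```

```text
time: 18.62
tool_pos: [0.4828, 0.1813, -0.0684]
tool_rot: [0.737, 0.675, -0.0, -0.0]
wrist_force: [1.0, 0.4, 0.0]
finger_gap: 0.0358
grip_force: 0.0
t 18.625 desk tcp [-0.2814 -0.1596 -0.0679] tool axes in desk (cols)
 [[-1.      0.0005  0.0007]
 [ 0.0005  1.     -0.0007]
 [-0.0007 -0.0007 -1.    ]] 
F desk [-0.522   0.9215  0.0148] gap 0.03583139220404599 0.0 q [-0.2657  0.8699 -0.2238  2.0353  0.6091  0.3016 -1.0869]
shift [-0.0004 -0.0014  0.0051]
```

```bash
python3 -m crank '[[157,[0,-0.001,0.004],[0,0,0]],[157,[0,0,0],[0,0,0]],[255,[0,0,0],[0,0,0]],[255,[0,0,0],[0,0,0]],[255,[0,0,0],[0,0,0]],[255,[0,0,0],[0,0,0]],[255,[0,0,0],[0,0,0]]]'; python3 - <<'E'
from h import *
where()
def pose(s,t):
    s,t=np.radians([s,t]);g=np.array([-.14-.14*np.cos(s),-.161,-.033+.14*np.sin(s)])
    z=np.array([np.sin(t),0,-np.cos(t)]);x=np.array([-np.cos(t),0,-np.sin(t)]);y=np.cross(z,x)
    return g+.038*z,np.stack([x,y,z],1)
S=list(range(0,126,6))[:21]+[122];T=[0]+[0,0]+list(np.linspace(0,45,17))+[45]*10
S=[0,6,12,18,24,30,36,42,48,54,60,66,72,78,84,90,96,102,108,114,118,122]
p0,M0=pose(S[0],0);tp=0
for s,t in zip(S[1:],T[1:]):
    p,M=pose(s,t);print(s,round(t,1),np.round(M0.T@(p-p0),4),round(-(t-tp),2));p0,M0,tp=p,M,t
E
```

```text
time: 19.5
tool_pos: [0.4814, 0.1816, -0.072]
tool_rot: [0.737, 0.676, -0.0, -0.0]
wrist_force: [-4.2, 1.2, 0.3]
finger_gap: 0.0207
grip_force: 30.0
t 19.5 desk tcp [-0.2816 -0.1611 -0.0715] tool axes in desk (cols)
 [[-1.     -0.0003  0.0002]
 [-0.0003  1.     -0.0011]
 [-0.0002 -0.0011 -1.    ]] 
F desk [-0.8108 -4.2913  0.3471] gap 0.02071088822818905 29.99996781349182 q [-0.2705  0.8759 -0.2183  2.0384  0.616   0.2915 -1.0945]
6 0 [-0.0008  0.     -0.0146] 0
12 0 [-0.0023  0.     -0.0145] 0
18 0.0 [-0.0038  0.     -0.0142] -0.0
24 2.8 [-0.0071  0.     -0.0137] -2.81
30 5.6 [-0.0092  0.     -0.0128] -2.81
36 8.4 [-0.011   0.     -0.0115] -2.81
42 11.2 [-0.0127  0.     -0.01  ] -2.81
48 14.1 [-0.014   0.     -0.0082] -2.81
54 16.9 [-0.0152  0.     -0.0062] -2.81
60 19.7 [-0.0159  0.     -0.0041] -2.81
66 22.5 [-0.0164  0.     -0.0019] -2.81
72 25.3 [-0.0165  0.      0.0003] -2.81
78 28.1 [-0.0163  0.      0.0026] -2.81
84 30.9 [-0.0157  0.      0.0048] -2.81
90 33.8 [-0.0148  0.      0.0068] -2.81
96 36.6 [-0.0136  0.      0.0087] -2.81
102 39.4 [-0.0121  0.      0.0104] -2.81
108 42.2 [-0.0104  0.      0.0119] -2.81
114 45.0 [-0.0085  0.      0.013 ] -2.81
118 45 [-0.0032  0.      0.0092] -0.0
122 45 [-0.0025  0.      0.0094] 0
```

Ball gripped (gap 20.7 mm). I'll swing it up step by step.

```bash
python3 -m crank '[[255,[-0.0008,0,-0.0146],[0,0,0]],[255,[-0.0023,0,-0.0145],[0,0,0]],[255,[-0.0038,0,-0.0142],[0,0,0]],[255,[-0.0071,0,-0.0137],[0,-2.8,0]],[255,[-0.0092,0,-0.0128],[0,-2.8,0]],[255,[-0.011,0,-0.0115],[0,-2.8,0]],[255,[0,0,0],[0,0,0]]]'; python3 - <<'E'
from h import *
s,M=where();g=todesk(s["tool_pos"])-.038*(B.T@M)[:,2];print(g,"r",np.hypot(g[0]+.14,g[2]+.033))
E
```

```text
time: 20.38
tool_pos: [0.4785, 0.149, 0.0123]
tool_rot: [0.735, 0.674, -0.054, 0.05]
wrist_force: [-5.8, 0.7, 0.4]
finger_gap: 0.0208
grip_force: 30.0
t 20.375 desk tcp [-0.2489 -0.1611  0.0128] tool axes in desk (cols)
 [[-0.9891  0.0005  0.147 ]
 [ 0.0004  1.     -0.0005]
 [-0.147  -0.0004 -0.9891]] 
F desk [-0.2325 -5.8558  0.4051] gap 0.020799042997737795 30.000144839286804 q [-0.284   0.7362 -0.2634  1.9947  0.5621  0.5856 -1.0719]
[-0.2544 -0.1611  0.0504] r 0.14158659226503947
```

```bash
python3 -m crank '[[255,[-0.0127,-0.001,-0.01],[0,-2.8,0]],[255,[-0.014,-0.001,-0.0082],[0,-2.8,0]],[255,[-0.0152,0,-0.0062],[0,-2.8,0]],[255,[-0.0159,0,-0.0041],[0,-2.8,0]],[255,[-0.0164,0,-0.0019],[0,-2.8,0]],[255,[-0.0165,0,0.0003],[0,-2.8,0]],[255,[0,0,0],[0,0,0]]]'; python3 - <<'E'
from h import *
s,M=where();g=todesk(s["tool_pos"])-.038*(B.T@M)[:,2];print(g,"r",np.hypot(g[0]+.14,g[2]+.033))
E
```

```text
time: 21.25
tool_pos: [0.4711, 0.0691, 0.066]
tool_rot: [0.72, 0.659, -0.16, 0.148]
wrist_force: [-2.8, 3.1, 6.8]
finger_gap: 0.0206
grip_force: 30.0
t 21.25 desk tcp [-0.1687 -0.1615  0.0665] tool axes in desk (cols)
 [[-0.9048  0.0002  0.4258]
 [ 0.0009  1.      0.0016]
 [-0.4258  0.0018 -0.9048]] 
F desk [-2.8335 -3.0498  6.8056] gap 0.02057380399129068 30.0015127658844 q [-0.4023  0.7048 -0.1599  1.9504  0.6158  0.8684 -1.1187]
[-0.1849 -0.1616  0.1009] r 0.1412208444631941
```

```bash
python3 -m crank '[[255,[-0.0163,0,0.0026],[0,-2.8,0]],[255,[-0.0157,0,0.0048],[0,-2.8,0]],[255,[-0.0148,0,0.0068],[0,-2.8,0]],[255,[-0.0136,0,0.0087],[0,-2.8,0]],[255,[-0.0121,0,0.0104],[0,-2.8,0]],[255,[0,0,0],[0,0,0]]]'; python3 - <<'E'
from h import *
s,M=where();g=todesk(s["tool_pos"])-.038*(B.T@M)[:,2];print(g,"r",np.hypot(g[0]+.14,g[2]+.033))
E
```

```text
time: 22.0
tool_pos: [0.4634, -0.0124, 0.0731]
tool_rot: [0.694, 0.636, -0.249, 0.228]
wrist_force: [0.0, -0.1, 2.1]
finger_gap: 0.0205
grip_force: 30.0
t 22.0 desk tcp [-0.0868 -0.1621  0.0736] tool axes in desk (cols)
 [[-0.7726 -0.0003  0.6348]
 [-0.0008  1.     -0.0004]
 [-0.6348 -0.0008 -0.7726]] 
F desk [0.1275 0.0531 2.1156] gap 0.020482850564859555 30.00016540288925 q [-0.4776  0.7813 -0.0483  1.966   0.7248  0.9783 -1.1996]
[-0.111  -0.1621  0.103 ] r 0.1390296936558838
```

```bash
python3 -m crank '[[255,[-0.0104,0,0.0119],[0,-2.8,0]],[255,[-0.0085,0,0.013],[0,-2.8,0]],[255,[0,0,0],[0,0,0]],[255,[-0.0032,0,0.0092],[0,0,0]],[255,[0,0,0],[0,0,0]]]'; python3 - <<'E'
from h import *
s,M=where();g=todesk(s["tool_pos"])-.038*(B.T@M)[:,2];print(g,"r",np.hypot(g[0]+.14,g[2]+.033),"ang",np.degrees(np.arctan2(g[2]+.033,-g[0]-.14)))
E
python3 -m crank '[[255,[-0.0015,0,0.006],[0,0,0]],[255,[0,0,0],[0,0,0]]]'; python3 - <<'E'
from h import *
s,M=where();g=todesk(s["tool_pos"])-.038*(B.T@M)[:,2];print(g,"r",np.hypot(g[0]+.14,g[2]+.033),"ang",np.degrees(np.arctan2(g[2]+.033,-g[0]-.14)))
E
```

```text
time: 22.62
tool_pos: [0.4599, -0.0503, 0.0621]
tool_rot: [0.682, 0.625, -0.281, 0.257]
wrist_force: [0.3, -0.2, -0.0]
finger_gap: 0.0203
grip_force: 30.0
t 22.625 desk tcp [-0.0487 -0.1622  0.0626] tool axes in desk (cols)
 [[-0.7103  0.0004  0.7039]
 [ 0.0003  1.     -0.0003]
 [-0.7039  0.     -0.7103]] 
F desk [ 0.2027  0.3395 -0.0043] gap 0.020306007944564424 29.99989628791809 q [-0.4948  0.8431  0.0032  1.9872  0.7868  0.9773 -1.2552]
[-0.0754 -0.1622  0.0896] r 0.1385797480265329 ang 117.76255341496254
time: 22.88
tool_pos: [0.4594, -0.0555, 0.0591]
tool_rot: [0.682, 0.625, -0.281, 0.257]
wrist_force: [-0.3, -0.4, 0.7]
finger_gap: 0.0203
grip_force: 30.0
t 22.875 desk tcp [-0.0435 -0.1623  0.0596] tool axes in desk (cols)
 [[-0.7099  0.0003  0.7043]
 [ 0.0003  1.     -0.0002]
 [-0.7043  0.0001 -0.7099]] 
F desk [ 0.4192 -0.2276  0.6567] gap 0.020259953957747247 30.000013411045074 q [-0.4899  0.8476  0.0078  1.9945  0.7965  0.9654 -1.2605]
[-0.0703 -0.1623  0.0866] r 0.13845419800486156 ang 120.24880661007404
```

```bash
python3 -m crank '[[255,[-0.001,0,0.004],[0,0,0]],[255,[0,0,0],[0,0,0]]]'; python3 -m crank '[[157,[0,0,0],[0,0,0]],[157,[0,0,0],[0,0,0]],[157,[0,0,0],[0,0,0]],[157,[0,0,0],[0,0,0]],[157,[0,0,-0.02],[0,0,0]],[157,[0,0,-0.03],[0,0,0]],[157,[0,0,-0.05],[0,0,0]],[157,[0,0,-0.05],[0,0,0]],[157,[0,0,0],[0,0,0]]]'; python3 - <<'E'
from h import *
where()
for n in("side","top"):shot(n,n+"6")
a=cv2.imread("pics/side6.png")[60:380,220:560]
cv2.imwrite("pics/s6c.png",cv2.resize(a,(637,600)))
d=np.load("pics/top6.npy")
E
```

```text
time: 23.12
tool_pos: [0.4592, -0.0589, 0.057]
tool_rot: [0.682, 0.625, -0.281, 0.257]
wrist_force: [-0.2, 0.2, -0.0]
finger_gap: 0.0206
grip_force: 30.0
time: 24.25
tool_pos: [0.4701, 0.0504, 0.1647]
tool_rot: [0.682, 0.626, -0.277, 0.258]
wrist_force: [-0.2, -1.2, -0.7]
finger_gap: 0.0362
grip_force: 0.0
t 24.25 desk tcp [-0.15   -0.1609  0.1652] tool axes in desk (cols)
 [[-0.7136 -0.004   0.7006]
 [-0.0001  1.      0.0056]
 [-0.7006  0.004  -0.7136]] 
F desk [ 1.1679 -0.139  -0.6862] gap 0.03622512695072626 0.0 q [-0.5927  0.7162 -0.0675  1.7991  0.6197  1.2805 -1.1268]
```

View pics/s6c.png

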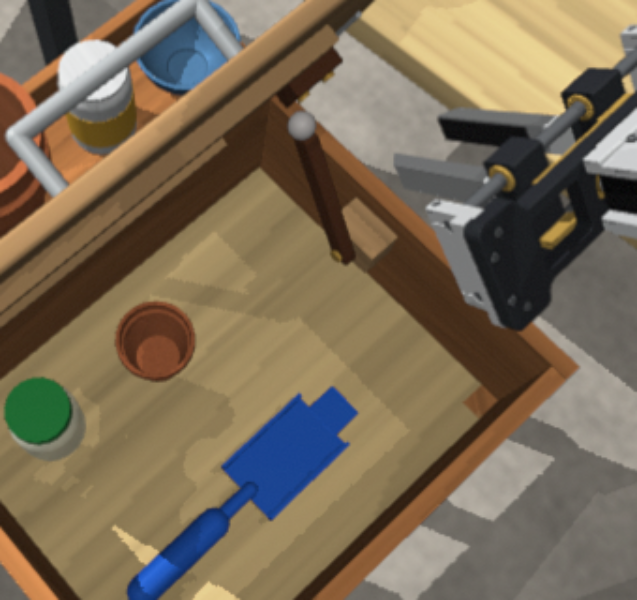

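The stay is up, with its ball at crop (302,124), full image (381,126). The lid still stands and the gripper is clear. I'll check the ball's position.

```bash
python3 - <<'E'
from h import *
d=np.load("pics/side6.npy");w=world("side",d,[(381,126)],1)[0]
K,D,Rm,t=cam("side");c=-Rm.T@t; w=w+(w-c)/np.linalg.norm(w-c)*.011
g=todesk(w);print(g,np.degrees(np.arctan2(g[2]+.034,-g[0]-.14)))
# waypoint offsets
s,M=where();print("to clear: shift",(B.T@M).T@np.array([-.12,.0,.12]))
E
```

```text
[-0.0691 -0.1641  0.0858] 120.6126868275949
t 24.35 desk tcp [-0.1454 -0.1624  0.1641] tool axes in desk (cols)
 [[-0.7092 -0.0001  0.705 ]
 [ 0.      1.      0.0002]
 [-0.705   0.0001 -0.7092]] 
F desk [ 0.2581 -1.0978 -0.4729] gap 0.03645869808798289 0.0 q [-0.5902  0.7189 -0.0644  1.8043  0.6204  1.2796 -1.1271]
to clear: shift [ 0.0005  0.     -0.1697]
```

```bash
python3 -m crank '[[157,[0,0,-0.055],[0,0,0]],[157,[0,0,-0.055],[0,0,0]],[157,[0,0,-0.055],[0,0,0]],[157,[0.02,0,-0.03],[0,9,0]],[157,[0.02,0,-0.03],[0,9,0]],[157,[0,0,-0.03],[0,9,0]],[157,[0,0,-0.03],[0,9,0]],[157,[0,0,-0.03],[0,9,0]],[190,[0,0,0],[0,0,0]]]'; python3 - <<'E'
from h import *
s,M=where();print(R.from_matrix((B.T@M).T@np.array([[-1,0,0],[0,1,0],[0,0,-1.]])).as_rotvec(degrees=True))
E
```

```text
time: 25.48
tool_pos: [0.4889, 0.2533, 0.3871]
tool_rot: [0.74, 0.672, 0.002, 0.0]
wrist_force: [-0.0, -0.7, -0.7]
finger_gap: 0.0297
grip_force: 0.0
t 25.475 desk tcp [-0.3537 -0.1598  0.3876] tool axes in desk (cols)
 [[-1.      0.0093 -0.0031]
 [ 0.0093  0.9999  0.0039]
 [ 0.0031  0.0038 -1.    ]] 
F desk [ 0.7182  0.0148 -0.6694] gap 0.029692347031144053 0.0 q [-0.3581  0.3259 -0.2471  1.4659  0.0803  1.3547 -0.7061]
[ 0.2199 -0.1788 -0.5314]
```

```bash
python3 -m crank '[[190,[0,0,0],[0,0,10]],[190,[0,0,0],[0,0,10]],[190,[0,0,0],[0,0,10]],[190,[0,0,0],[0,0,10]],[190,[0,0,0],[0,0,10]],[190,[0,0,0],[0,0,10]],[190,[0,0,0],[0,0,10]],[190,[0,0,0],[0,0,10]],[190,[0,0,0],[0,0,9.5]]]'; python3 -m crank '[[190,[0.027,0.0463,0],[0,0,0]],[190,[0.027,0.0463,0],[0,0,0]],[190,[0.027,0.0463,0],[0,0,0]],[190,[0.027,0.0463,0],[0,0,0]],[190,[0.027,0.0463,0],[0,0,0]],[190,[0.027,0.0463,0],[0,0,0]],[190,[0,0,0],[0,0,0]],[190,[0,0,0],[0,0,0]]]';python3 - <<'E'
from h import *
s,M=where();print("to release pose",M.T@(np.array([.624,-.0456,.2889])-s["tool_pos"]))
print(R.from_matrix((B.T@M).T@np.array([[0,1,0],[1,0,0],[0,0,-1.]])).as_rotvec(degrees=True))
E
```

```text
time: 26.6
tool_pos: [0.4856, 0.258, 0.3823]
tool_rot: [0.999, -0.042, -0.002, 0.001]
wrist_force: [-0.1, 0.2, -0.3]
finger_gap: 0.0242
grip_force: 0.0
time: 27.6
tool_pos: [0.6257, -0.0301, 0.3819]
tool_rot: [0.999, -0.039, -0.003, -0.002]
wrist_force: [-0.6, 0.2, 0.1]
finger_gap: 0.024
grip_force: 0.0
t 27.6 desk tcp [-0.0833  0.0012  0.3824] tool axes in desk (cols)
 [[-0.0096  0.9999 -0.0033]
 [ 0.9999  0.0096 -0.0052]
 [-0.0052 -0.0033 -1.    ]] 
F desk [-0.1129 -0.5808  0.1413] gap 0.024015546642161503 0.0 q [-0.0846  0.4666  0.1562  1.2601 -0.0743  1.4254 -1.5821]
to release pose [-0.      0.0159  0.093 ]
[-0.1887  0.2963  0.5512]
```

```bash
python3 -m crank '[[185,[0,0.0159,0],[-0.2,0.3,0.55]],[185,[0,0,0.03],[0,0,0]],[185,[0,0,0],[0,0,0]]]';python3 - <<'E'
from h import *
s,M=where();print("to release pose",M.T@(np.array([.624,-.0456,.2889])-s["tool_pos"]))
E
```

```text
time: 27.98
tool_pos: [0.6236, -0.0468, 0.3527]
tool_rot: [0.999, -0.044, 0.0, 0.0]
wrist_force: [-0.7, 1.0, 0.2]
finger_gap: 0.0257
grip_force: 0.0
t 27.975 desk tcp [-0.0665  0.0005  0.3532] tool axes in desk (cols)
 [[ 0.0002  1.      0.0003]
 [ 1.     -0.0002  0.0006]
 [ 0.0006  0.0003 -1.    ]] 
F desk [-0.9546 -0.8154  0.205 ] gap 0.025737596974794465 0.0 q [-0.0651  0.471   0.1603  1.3311 -0.074   1.3447 -1.5637]
to release pose [ 0.0002 -0.0012  0.0638]
```

```bash
python3 -m crank '[[185,[0,-0.001,0.02],[0,0,0]],[185,[0,0,0.02],[0,0,0]],[185,[0,0,0.012],[0,0,0]],[185,[0,0,0.01],[0,0,0]],[185,[0,0,0],[0,0,0]]]'; python3 -m crank '[[255,[0,0,0],[0,0,0]],[255,[0,0,0],[0,0,0]],[255,[0,0,0],[0,0,0]],[255,[0,0,0],[0,0,0]]]';python3 - <<'E'
from h import *
where()
a=np.radians(np.r_[70:58:-2.,58:43:-1]);p=np.c_[-.325*np.cos(a)+.047*np.sin(a),.325*np.sin(a)+.047*np.cos(a)]
print(np.c_[np.degrees(a[1:]),np.diff(p,axis=0)*[1,-1]])
E
```

```text
time: 28.6
tool_pos: [0.6257, -0.0462, 0.2923]
tool_rot: [0.999, -0.044, 0.002, 0.0]
wrist_force: [0.7, -0.7, -0.2]
finger_gap: 0.0256
grip_force: 0.0
time: 29.1
tool_pos: [0.6265, -0.0454, 0.2931]
tool_rot: [0.999, -0.044, 0.003, -0.0]
wrist_force: [0.5, 3.8, 3.8]
finger_gap: 0.0088
grip_force: 30.0
t 29.1 desk tcp [-0.0681  0.0032  0.2936] tool axes in desk (cols)
 [[ 0.0002  1.     -0.0012]
 [ 1.     -0.0002  0.0066]
 [ 0.0066 -0.0012 -1.    ]] 
F desk [-3.7971  0.1479  3.8168] gap 0.008839939432208663 30.00077873468399 q [-0.0645  0.5033  0.1534  1.4392 -0.0804  1.1986 -1.5593]
[[68.     -0.0112  0.0025]
 [66.     -0.0111  0.0029]
 [64.     -0.011   0.0033]
 [62.     -0.0109  0.0037]
 [60.     -0.0107  0.0041]
 [58.     -0.0106  0.0044]
 [57.     -0.0052  0.0024]
 [56.     -0.0052  0.0024]
 [55.     -0.0051  0.0025]
 [54.     -0.0051  0.0026]
 [53.     -0.005   0.0027]
 [52.     -0.005   0.0028]
 [51.     -0.0049  0.0029]
 [50.     -0.0049  0.003 ]
 [49.     -0.0048  0.0031]
 [48.     -0.0048  0.0031]
 [47.     -0.0047  0.0032]
 [46.     -0.0047  0.0033]
 [45.     -0.0046  0.0034]
 [44.     -0.0046  0.0035]]
```

Gripped again. I'll lower at about 8°/s down to 58°, then slower.

```bash
python3 -m crank '[[255,[0,-0.0056,0.0012],[0,0,0]],[255,[0,-0.0056,0.0013],[0,0,0]],[255,[0,-0.0056,0.0014],[0,0,0]],[255,[0,-0.0055,0.0015],[0,0,0]],[255,[0,-0.0055,0.0016],[0,0,0]],[255,[0,-0.0055,0.0017],[0,0,0]],[255,[0,-0.0055,0.0018],[0,0,0]],[255,[0,-0.0054,0.0019],[0,0,0]],[255,[0,-0.0054,0.002],[0,0,0]],[255,[0,0,0],[0,0,0]]]';python3 - <<'E'
from h import *
where()
E
```

```text
time: 30.35
tool_pos: [0.631, 0.0047, 0.2778]
tool_rot: [0.999, -0.043, 0.003, -0.001]
wrist_force: [2.8, 4.3, 1.1]
finger_gap: 0.0091
grip_force: 30.0
t 30.35 desk tcp [-0.1185  0.0034  0.2783] tool axes in desk (cols)
 [[-0.0004  1.     -0.0016]
 [ 1.      0.0004  0.0062]
 [ 0.0062 -0.0016 -1.    ]] 
F desk [-4.5591  2.3914  1.1087] gap 0.009064279062370666 29.998693764209747 q [-0.1394  0.5185  0.146   1.4551 -0.0795  1.1674 -1.6393]
```

```bash
python3 -m crank '[[255,[0,-0.0054,0.0021],[0,0,0]],[255,[0,-0.0053,0.0022],[0,0,0]],[255,[0,-0.0053,0.0022],[0,0,0]],[255,[0,-0.0052,0.0024],[0,0,0]],[255,[0,0,0],[0,0,0]]]'; python3 - <<'E'
from h import *
where()
E
```

```text
time: 30.98
tool_pos: [0.6329, 0.0254, 0.2688]
tool_rot: [0.999, -0.044, 0.003, -0.0]
wrist_force: [4.2, 3.2, 1.4]
finger_gap: 0.0091
grip_force: 30.0
t 30.975 desk tcp [-0.1392  0.0035  0.2693] tool axes in desk (cols)
 [[-0.0001  1.     -0.0009]
 [ 1.      0.0001  0.0061]
 [ 0.0061 -0.0009 -1.    ]] 
F desk [-3.537   3.8992  1.3584] gap 0.009120297479240858 30.003499388694763 q [-0.1705  0.5288  0.1433  1.4621 -0.0792  1.1501 -1.6726]
```

```bash
cat >> h.py <<'E'
def feel():
    s=manip.get_state();g=todesk(s["tool_pos"]);F=s["wrist_force"]@B
    # bar position assuming grasp fixed since 70 deg grip at (-.0681,.2936)
    x=g[0]+.0681-.0670;z=g[2]-.2936+.3215
    th=np.arctan2(z,-x)-np.arctan2(.047,.325)
    t=np.array([z,-x])/np.hypot(x,z)
    print("lid",round(np.degrees(th),1),"r",round(np.hypot(x,z),4),"F",F,"Ft(open+)",round(F[0]*t[0]+F[2]*t[1],2),"t",s["time"])
E
python3 -m crank '[[255,[0,-0.0052,0.0024],[0,0,0]],[255,[0,-0.0051,0.0025],[0,0,0]],[255,[0,-0.0051,0.0026],[0,0,0]],[255,[0,0,0],[0,0,0]]]' >/dev/null; python3 -c "from h import *;feel()"
python3 -m crank '[[255,[0,-0.005,0.0027],[0,0,0]],[255,[0,-0.005,0.0028],[0,0,0]],[255,[0,0,0],[0,0,0]]]'>/dev/null; python3 -c "from h import *;feel()"
```

```text
lid 53.9 r 0.3275 F [-2.7571  5.8707  1.0777] Ft(open+) -1.93 t 31.475
lid 51.9 r 0.3273 F [-2.0698  6.3246 -1.3074] Ft(open+) -2.45 t 31.85
```

```bash
python3 -m crank '[[255,[0.001,-0.0049,0.0029],[0,0,0]],[255,[0,0,0],[0,0,0]]]' >/dev/null; python3 -c "from h import *;feel()"
python3 -m crank '[[255,[0.001,-0.0049,0.003],[0,0,0]],[255,[0,0,0],[0,0,0]]]'>/dev/null; python3 -c "from h import *;feel()"
```

```text
lid 50.8 r 0.3273 F [-2.731   4.2268 -2.0836] Ft(open+) -3.41 t 32.1
lid 50.2 r 0.3271 F [0.576  0.0604 7.072 ] Ft(open+) 4.19 t 32.35
```

```bash
python3 -m crank '[[255,[0,-0.0048,0.0031],[0,0,0]],[255,[0,0,0],[0,0,0]]]' >/dev/null; python3 -c "from h import *;feel()"
```

```text
lid 50.0 r 0.3271 F [ 5.5963 -4.0912 17.8584] Ft(open+) 14.17 t 32.6
```

Caught at about 50°. I'll back off to take the pressure away, check, then release.

```bash
python3 -m crank '[[255,[-0.001,0.0048,-0.0031],[0,0,0]],[255,[0,0.0015,-0.001],[0,0,0]],[255,[0,0,0],[0,0,0]]]' >/dev/null; python3 - <<'E'
from h import *
feel();where()
p,d=shot("side","s7")
b=p[60:380,220:560,::-1];cv2.imwrite("pics/s7c.png",cv2.resize(b,(637,600)))
E
```

```text
lid 50.4 r 0.3271 F [1.3474 3.0577 3.4656] Ft(open+) 2.95 t 32.975
t 32.975 desk tcp [-0.1713  0.0036  0.2515] tool axes in desk (cols)
 [[ 0.001   1.      0.0009]
 [ 1.     -0.001   0.0041]
 [ 0.0041  0.0009 -1.    ]] 
F desk [1.3474 3.0577 3.4656] gap 0.008846121995261101 29.995621740818024 q [-0.2179  0.5519  0.1394  1.4711 -0.0792  1.1203 -1.7238]
```

View pics/s7c.png

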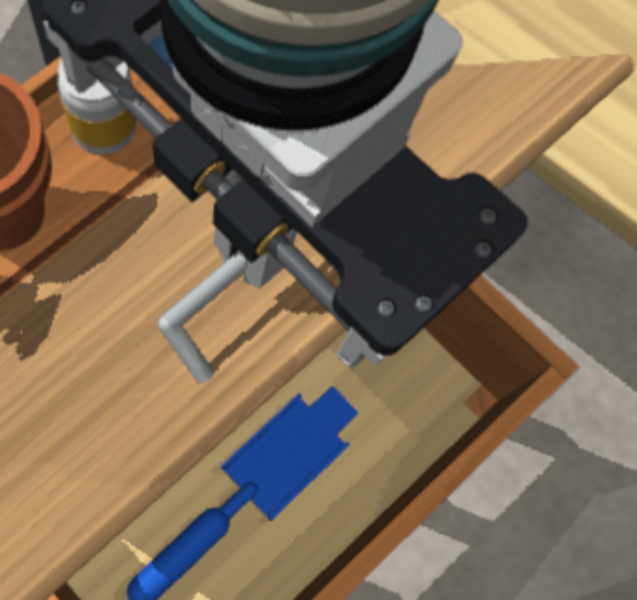

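The gripper is holding the bar with almost no load, and the lid is at about 50°. I'll open a little and withdraw straight up.

```bash
python3 -m crank '[[255,[0,0.001,-0.0007],[0,0,0]],[215,[0,0,0],[0,0,0]],[200,[0,0,0],[0,0,0]],[195,[0,0,0],[0,0,0]],[195,[0,0,0],[0,0,0]]]'; python3 -c "from h import *;feel()"; python3 -m crank '[[195,[0,0,-0.01],[0,0,0]],[195,[0,0,-0.015],[0,0,0]],[195,[0,0,-0.025],[0,0,0]],[195,[0,0,-0.04],[0,0,0]],[195,[0,0,-0.05],[0,0,0]],[195,[0,0,-0.03],[0,0,0]],[195,[0,-0.05,0],[0,0,0]],[195,[0,-0.05,0],[0,0,0]],[195,[0,-0.05,0],[0,0,0]],[195,[0,-0.05,0],[0,0,0]],[195,[0,0,0],[0,0,0]]]'; python3 - <<'E'
from h import *
p,d=shot("side","s8");b=p[:,:,::-1];cv2.imwrite("pics/s8v.png",b)
p2,d2=shot("top","t8")
# lid plane angle from side depth
W=np.array([todesk(x) for x in world("side",d,[(u,v) for u in range(150,520,6) for v in range(60,380,6)],0)])
for a in range(40,62):
    n=np.array([np.sin(np.radians(a)),np.cos(np.radians(a))]);c=W[:,[0,2]]@n
    print(a,int((abs(c-.012)<.0025).sum()),end="; ")
E
```

```text
time: 33.65
tool_pos: [0.636, 0.0568, 0.2519]
tool_rot: [0.999, -0.044, 0.002, 0.0]
wrist_force: [0.4, 0.7, -0.1]
finger_gap: 0.0222
grip_force: 0.0
lid 50.6 r 0.3276 F [-0.7809  0.3666 -0.1347] Ft(open+) -0.74 t 33.65
time: 35.02
tool_pos: [0.6517, 0.2618, 0.4218]
tool_rot: [0.999, -0.04, 0.002, -0.001]
wrist_force: [-0.4, -0.2, -0.1]
finger_gap: 0.0223
grip_force: 0.0
40 32; 41 37; 42 44; 43 48; 44 55; 45 71; 46 78; 47 92; 48 124; 49 247; 50 789; 51 845; 52 142; 53 79; 54 66; 55 55; 56 55; 57 59; 58 36; 59 35; 60 31; 61 30;
```

View pics/s8v.png

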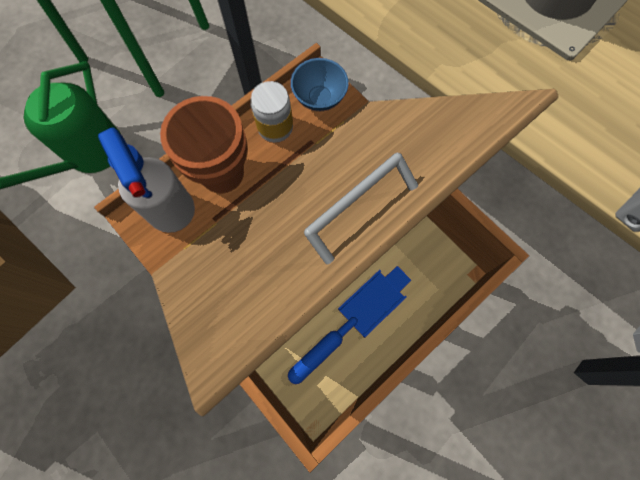

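The lid stays propped at about 50.5°, the robot is clear, and the bystanders stand where they were.

```bash
python3 -c "from rig import manip;print(manip.sign_off())"
```

```text
the job is handed in; nothing more can be done
None
```

The lid is propped on the stay at about 50° and held there with the robot clear, and nothing else in the scene looks moved; the ball's catch behind the keeper was judged by feel (firm stop near 50°), not seen. The job is handed in.

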